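# Shift the feed gearbox into the pinned slot

### The arm

A 6-joint arm with a two-finger parallel gripper is mounted at the origin on a cart in front of the work surface, level with it; the furniture and walls round the work are solid. World frame = base frame: x ahead of the robot, y to its left, z up, the work surface at z = 0. Lengths are in m, angles in rad, forces in N, time in s.
With the tool pointing down it reaches from about 0.3 to 0.775 m from the base axis. Payload 14.6 kg.
Tool frame: the origin (TCP) lies at the very end of the fingers, on their centre line; the grasp point (between the pads) lies 19 mm behind it; z points along the fingers, y is the direction in which the jaws open and shut (so a half turn about z gives the same grasp; the last joint's range is limited). The gripper opens to 94 mm and grips with 3 to 60 N. Pads are 16 mm wide; open, the fingers measure 119 mm over their backs; the gripper's body (75 mm by 177 mm) begins 78 mm behind the grasp point.
Start: joints at [1.258, 0.3, 1.521, -0, 1.321, -0.067], TCP at [0.134, 0.533, 0.205] pointing down, gripper open.
Joint ranges: [-3.03, 3.03], [-0.79, 2.21], [0.23, 2.52], [-1.04, 4.18], [0, 3.07], [-2.55, 2.55]. Speed limits (rad/s): [2.22, 2.22, 2.57, 3.14, 3.14, 3.14].

### API

Orientations are given as [roll, pitch, yaw] about the fixed x, y, z axes, in that order (R = Rz(yaw) Ry(pitch) Rx(roll)).
In Python, from station import status, camera, ctrl gives the robot as it stands. The module is installed in compiled form; this text tells all that it offers.
- The arm moves only by the shell command python3 -m jog 'ROWS' [FORCE]. ROWS is JSON, a list of rows, each a list of 7 numbers: the shift along the tool's x, y, z each as a share of 1000 mm, from -1 to 1, then the turn, a rotation vector about the tool's x, y, z each as a share of pi/2 rad, from -1 to 1, then the opening, from -1 (shut) to 1 (fully open), so that 0 is half open. A call has 1 to 20 rows; each row is the pose to reach, as a shift and turn from the pose measured when the call began, along the tool's axes at that moment; what a row does not reach only later rows make up. A row lasts 1/10 s, in which the tool goes at most 50 mm and 8.59 degrees, less where a joint would pass 70% of its speed; a pose out of reach is approached as far as the arm can. A call with a number of a shift or a turn outside -1 to 1 is refused whole. A call with a gripper value outside its range is refused whole. The fingers move at their own pace and stop on an object; FORCE is the grip in N (left out, the last holds). Time passes only in rows, so rows that repeat a pose let the fingers close. It gives the time, the measured TCP pose, the force and the opening at its end, in the units of the state.
- status.get_obs(): the state, without advancing time (a new reading comes with each control period).
- camera(name): name is "scene" or "side" or "wrist"; returns a dict with "image" (384x512x3 uint8, red, green, blue), "fx", "fy", "cx", "cy" (pixels), "k1" (the pictures are not rectified: a ray, as slopes to the right and down, at radius r is drawn at 1 + k1 r^2 times it, then the intrinsics apply), "world_from_camera" (4x4, takes a point from camera to world coordinates). Camera axes: x right, y down, z forward; pixel columns grow to the right and rows downward; lengths in m; the calibration is good to about 2 mm. A picture is of the moment at which its call begins. There is no depth.
- ctrl.hand_in(): hands the job in, once; it reports no verdict.
The state is a dict: "time_s": time; "qpos": joint angles; "joint_vel": joint speeds; "tau": joint torques, N m; "ee_pos": TCP position; "eef_rot": TCP orientation; "force": force on the tool from outside, world axes, zero at the start; "moment": the same for the moment, N m; "grip_width": finger opening in m.
Only numpy, scipy, OpenCV 4.12 (cv2) and the standard library are available. Lean on these libraries where they do the work, as an engineer would, in place of code of your own. Each camera call takes 0.05 s, during which the arm holds its last target.

### The job

Change the feed: with the fingers, gently push the gearbox's selector lever through its H-shaped gate, out of its slot, across the middle channel and fully home into the end that has the upright pin beside it, then move clear. Only push the lever, never grip it, and leave the other things on the bench where they stand.

Things in the scene. Friction and masses are not known exactly. Their poses are not given: they have to be found in the camera images.
- gearbox: The feed-change gearbox, fixed to the bench: grey housing 130 (x) x 120 (y) mm on a 150 x 136 mm foot, round motor standing out 47 mm behind it, short shaft at its left side, flat gate plate on top. Origin: centre of the underside, on the bench; x points away from the robot (to the motor), y to the left, z up; turned up to about 26 degrees.
- gate (a point): Centre of the gate plate's top, 100 mm above the bench; axes as the gearbox. Screw heads and buttons stand 3 mm above it, the pin 22 mm. The H: two slots along x, middle lines at y = +21 (left) and -21 mm (right), 18 mm wide, x = -38 to +38 mm, joined at x = 0 by a channel along y, 20 mm wide. The corners between are rounded to 5 mm. The lever's stem is 10 mm thick.
- pivot (a point): The lever's pivot inside the housing, 30 mm above the bench, below the gate's centre. With s = shift, c = cross, the knob's centre is at x = 0.15 sin(s), y = -0.15 cos(s) sin(c), z = 0.15 cos(s) cos(c) from here (m, the gearbox's axes).
- cross (a joint): Sideways lean of the lever in rad, about the gearbox's x axis through the pivot: -0.30 is the left slot (+y), +0.30 the right slot (-y), both hard stops. It can cross only while shift is within about 0.07 of zero. It stays where it is left (friction, about 2 N at the knob). Starts at -0.30.
- shift (a joint): Lean of the lever along the slots in rad, about its y axis through the pivot: +0.40 is the far end (+x), -0.40 the end near the robot (-x), both hard stops; 0 is the middle channel. It stays where it is left (friction, about 2 N at the knob). Starts between -0.40 and -0.25, in the near end of the left slot.
- knob (a point): Centre of the lever's black upright round grip, 26 mm in diameter, reaching along the stem from 18 mm below to 20 mm above this point. It is 150 mm from the pivot: 180 mm above the bench with the lever upright, about 162 mm in the slot ends.
- marker_pin: The upright steel pin that marks the wanted slot end: 8 mm thick and 22 mm tall, fixed on the gate plate (12 mm collar). It stands beside one end of the right slot, at the gearbox's y = -45 mm and x = +30 mm (far end wanted) or -30 mm (near end wanted). Origin: centre of its underside, on the plate.
- flat_button: The flat steel button, 12 mm across and 3 mm high, that stands beside the other end of the right slot (not wanted); the two ends of the left slot have the same buttons. Origin: centre of its underside, on the plate.
- weight_100: Loose brass weight, 25 mm wide and 30 mm tall, on the bench left of the gearbox, to be left alone. Origin: centre of its underside.
- vial_2: Loose glass vial with black cap, 27 mm wide and 56 mm tall, left of the gearbox, to be left alone. Origin: centre of its underside.
- bolt_m8: Loose steel bolt standing on its head, 15 mm wide and 35 mm tall, right of the gearbox, to be left alone. Origin: centre of its underside.
- jar_3: Loose white jar with green lid, 52 mm wide and 67 mm tall, right of the gearbox, to be left alone. Origin: centre of its underside.
- wash_bottle: Loose white wash bottle with red spout, 65 x 78 mm wide and 175 mm tall, at the left, to be left alone. Origin: centre of its underside.
- tape_grey: Loose roll of grey tape lying flat, 72 mm wide and 19 mm high, at the far left, to be left alone. Origin: centre of its underside.

How it is judged:
On the way, in this order (a step that is already met when the one before it is completed fails the run):
1. the lever has been brought to the middle channel (value of joint shift between -0.15 and 0.15 rad).
2. the lever has been pushed across to the right slot (value of joint cross above 0.18 rad).
At the end, for the whole second after the job is handed in: The lever rests in the right slot (cross above 0.18 rad) at the end beside the upright pin, within 0.07 rad (about 10 mm at the knob) of that end's stop: shift above 0.33 rad if the pin is at the far end, below -0.33 rad if it is at the near end (value of joint cross above 0.18 rad and ((x of marker_pin in the frame of gearbox above 0 m and value of joint shift above 0.33 rad) or (x of marker_pin in the frame of gearbox below 0 m and value of joint shift below -0.33 rad)) and velocity of joint cross between -0.05 and 0.05 rad/s and velocity of joint shift between -0.05 and 0.05 rad/s); the robot touches nothing.
It fails at once if the fingers press the lever with more than 35 N (gripping or forcing it) (contact force between the fingers and shift above 35 N).
It fails at once if a loose thing on the bench is moved by more than 15 mm or lifted (distance of any of weight_100, vial_2, bolt_m8, jar_3, wash_bottle, tape_grey from where it was at the start of the episode above 0.015 m).
It also fails if it takes over 72 s, if anything falls off the work surface, if the arm or the gripper's body presses on something with over 40 N, if the wrist force passes 120 N, or if a joint passes its speed limit or range.

## Working session

There is one attempt and no reset: what is moved stays moved. The work goes in short steps, Python scripts to look and compute and a shell command to move; the robot and the scene stay as the last step left them, time stands still between calls to the robot, and variables do not carry over. Pictures are saved under pics/ and viewed, and the job is handed in when it is done.

```bash
mkdir -p pics
python3 - <<'E'
from station import status, camera
import cv2
o=status.get_obs(); print({k:(v if not hasattr(v,'round') else v) for k,v in o.items()})
for n in ["scene","side","wrist"]:
    c=camera(n); cv2.imwrite(f"pics/{n}0.png",c["image"][:,:,::-1]); print(n,c["fx"],c["fy"],c["cx"],c["cy"],c["k1"]);print(c["world_from_camera"])
E
```

```text
{'time_s': 0.0, 'qpos': array([ 1.25837513e+00,  3.00488621e-01,  1.52156267e+00,  4.20987482e-07,
        1.32070500e+00, -6.65991865e-02]), 'joint_vel': array([-0.00094546,  0.00019889, -0.00024321, -0.00096244,  0.00034821,
       -0.00025401]), 'tau': array([ 1.30381170e-03, -5.31818819e+01, -3.52733302e+01,  7.08777085e-02,
        2.43867037e-02, -8.29092664e-05]), 'ee_pos': array([0.13376766, 0.53321995, 0.20488451]), 'eef_rot': array([-3.14043162e+00, -7.78472182e-05,  2.89577049e+00]), 'force': array([-0.04523233,  0.32682911,  0.47020683]), 'moment': array([-0.00591338,  0.01373743, -0.02529284]), 'grip_width': 0.09444320746937275}
scene 496.79143307670034 496.79143307670034 247.62485093928666 184.99965678533542 0.04121907483843218
[[-0.78598419 -0.38609157  0.48286867 -0.1237359 ]
 [-0.61806057  0.50985319 -0.5983735   0.97214229]
 [-0.01516517 -0.7687542  -0.63936453  1.04356942]
 [ 0.          0.          0.          1.        ]]
side 447.0787123460897 447.0787123460897 256.1389545426616 198.76168551778682 -0.11171541524381616
[[ 0.93513061 -0.23153506  0.26818327  0.2485976 ]
 [-0.35354112 -0.56016919  0.74914561 -0.77062268]
 [-0.02322547 -0.7953628  -0.60568852  0.83369834]
 [ 0.          0.          0.          1.        ]]
wrist 281.698260009456 281.698260009456 253.3255913262953 187.05715425882923 -0.03796538155090408
[[ 2.42824374e-01  9.44357179e-01  2.21868974e-01  6.83101536e-02]
 [ 9.70070251e-01 -2.36345686e-01 -5.57173733e-02  5.51236103e-01]
 [-1.79326747e-04  2.28758027e-01 -9.73483299e-01  3.86016524e-01]
 [ 0.00000000e+00  0.00000000e+00  0.00000000e+00  1.00000000e+00]]
```

View pics/scene0.png

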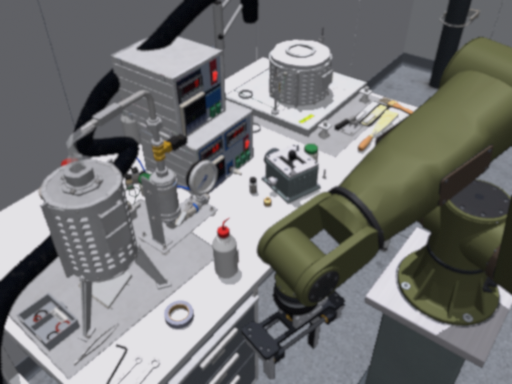

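View pics/side0.png

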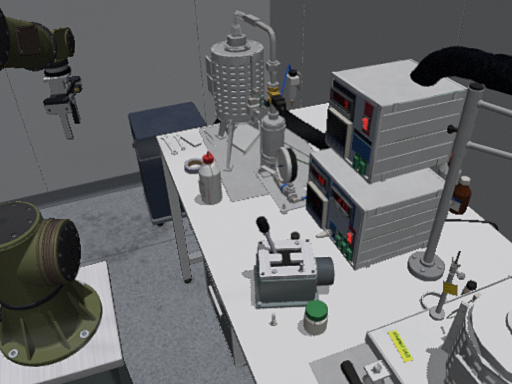

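View pics/wrist0.png

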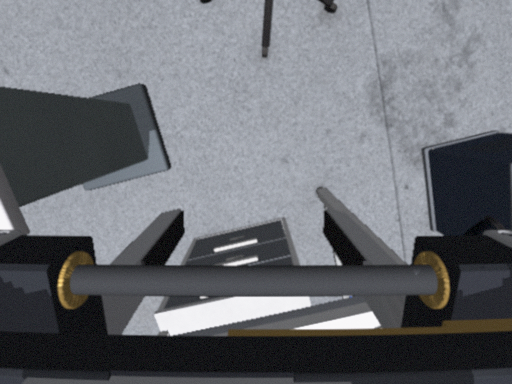

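The scene view shows the gearbox at about (292,168). In the side view it is at about (285,275), with the lever knob near (263,225). I'll enlarge both.

Run:
```python
import cv2
a=cv2.imread("pics/side0.png")[205:335,225:345]; cv2.imwrite("pics/side0z.png",cv2.resize(a,None,fx=5,fy=4.6,interpolation=cv2.INTER_CUBIC))
a=cv2.imread("pics/side0.png")[205:335,225:345]; cv2.imwrite("pics/side0z.png",cv2.resize(a,None,fx=4.6,fy=4.6,interpolation=cv2.INTER_CUBIC))
a=cv2.imread("pics/scene0.png")[130:220,235:335]; cv2.imwrite("pics/scene0z.png",cv2.resize(a,None,fx=6,fy=6,interpolation=cv2.INTER_CUBIC))
```

```text
(no output)
```

View pics/side0z.png

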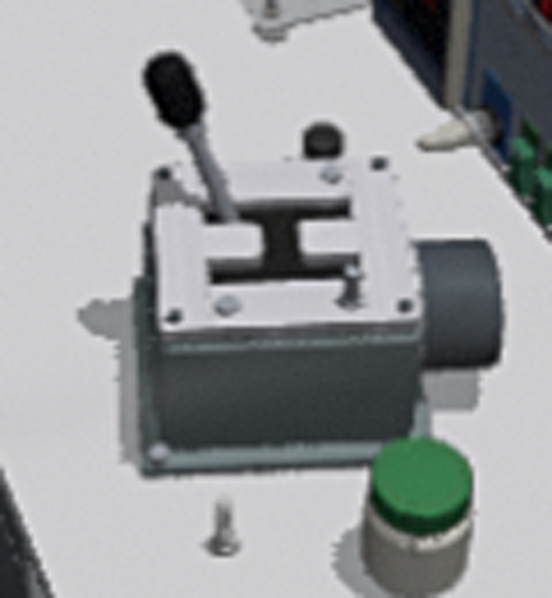

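View pics/scene0z.png

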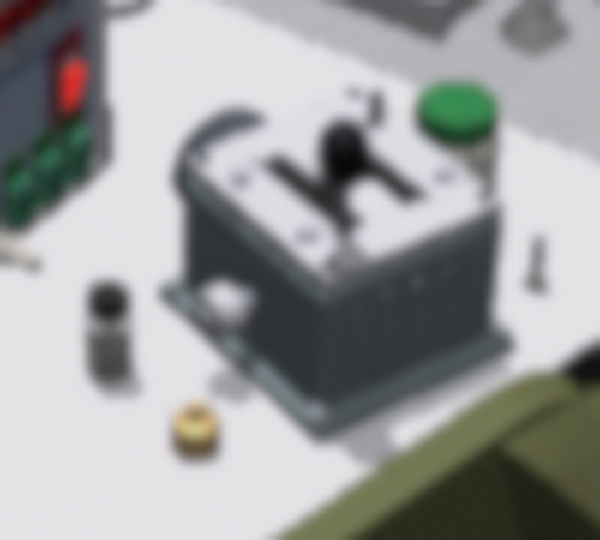

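Both views show the pin beside the far (motor-side) end of the right slot: side zoom (350,285), scene zoom (375,105). That makes the far end the target. Next I'll fit the gearbox pose and lever angles.

```bash
cat > h.py <<'E'
import numpy as np, cv2
from station import status, camera
from scipy.optimize import least_squares
def proj(c,P):
    W=np.array(c["world_from_camera"]); p=(np.atleast_2d(P)-W[:3,3])@W[:3,:3]
    s=p[:,:2]/p[:,2:]; s=s*(1+c["k1"]*(s**2).sum(1))[:,None]
    return s*[c["fx"],c["fy"]]+[c["cx"],c["cy"]]
def g2w(g,P):
    x,y,t=g; P=np.atleast_2d(P); R=np.array([[np.cos(t),-np.sin(t),0],[np.sin(t),np.cos(t),0],[0,0,1]])
    return P@R.T+[x,y,0]
def knob(s,c,L=.15): return np.array([L*np.sin(s),-L*np.cos(s)*np.sin(c),.03+L*np.cos(s)*np.cos(c)])
E
cat > fit.py <<'E'
from h import *
cs,cc=camera("side"),camera("scene")
S=[((-38,-12,100),(209,260)),((-38,-30,100),(210,283)),((38,30,100),(352,200)),((38,12,100),(352,222)),((-10,0,100),(262,240)),((10,0,100),(300,240)),
((-30,-45,103),(228,302)),((30,45,103),(331,173)),((30,-45,111),(350,287)),((-75,-68,0),(145,475)),((-75,-68,5),(147,465))]
C=[((-75,68,0),(320,438)),((-75,-68,0),(512,350)),((75,68,0),(163,293)),((30,-45,111),(376,107))]
S=S[:-1]
def px(L,o,k): return np.array([[ (u+.5)/k-.5+o[0],(v+.5)/k-.5+o[1]] for _,(u,v) in L])
sp,cp=px(S,(225,205),4.6),px(C,(235,130),6)
SP=np.array([a for a,_ in S])/1e3;CP=np.array([a for a,_ in C])/1e3
def res(g): return np.r_[(proj(cs,g2w(g,SP))-sp).ravel(),(proj(cc,g2w(g,CP))-cp).ravel()]
r=least_squares(res,[.6,0,0],loss='soft_l1'); print(r.x,np.degrees(r.x[2])); print(res(r.x).reshape(-1,2).round(1).tolist())
g=r.x
ks=px([(0,(175,90))],(225,205),4.6);kc=px([(0,(343,150))],(235,130),6)
r2=least_squares(lambda q:np.r_[(proj(cs,g2w(g,knob(q[0],-.3,.151)))-ks).ravel(),(proj(cc,g2w(g,knob(q[0],-.3,.151)))-kc).ravel()],[-.3]); print("shift",r2.x,r2.fun)
np.save("g.npy",np.r_[g,r2.x])
for s,c in [(r2.x[0],-.3),(0,-.3),(0,.3),(.4,.3)]: print(s,c,g2w(g,knob(s,c)).round(4))
E
python3 fit.py
```

```text
[ 0.55864846 -0.09679207 -0.33451568] -19.166336582678504
[[-0.3, -0.0], [-0.2, 0.6], [-0.3, -0.8], [0.5, -0.3], [-0.0, 0.2], [0.3, -0.2], [-0.1, 0.3], [0.3, -0.1], [0.3, 0.0], [-0.9, 1.1], [-1.0, 0.8], [0.9, 0.0], [-1.4, -0.0], [0.0, -0.7]]
shift [-0.34972795] [-0.24090987  0.13340231 -0.37141751 -0.16912477]
-0.3497279452875283 -0.3 [[ 0.5238 -0.0406  0.1646]]
0 -0.3 [[ 0.5732 -0.0549  0.1733]]
0 0.3 [[ 0.5441 -0.1387  0.1733]]
0.4 0.3 [[ 0.6004 -0.1545  0.162 ]]
```

```bash
cat > d.py <<'E'
# usage: d.py gx gy z(mm): tool-frame move to the target in gearbox axes, tool x=-gx
from h import *
from scipy.spatial.transform import Rotation as R
import sys
g=np.load("g.npy")[:3]; o=status.get_obs()
Rt=R.from_euler('xyz',o["eef_rot"]).as_matrix(); p=np.array(o["ee_pos"])
c,s=np.cos(g[2]),np.sin(g[2]); gx=np.array([c,s,0]);gy=np.array([-s,c,0])
Rd=np.c_[-gx,gy,[0,0,-1]]
d=p-[g[0],g[1],0]; print("t",o["time_s"],"TCP in g mm",(1e3*np.array([d@gx,d@gy,p[2]])).round(1),"F",np.round(o["force"],1),"w",o["grip_width"])
if len(sys.argv)>3:
    T=g2w(g,np.array(list(map(float,sys.argv[1:4])))/1e3)[0]
    print("world T",T,"shift",(Rt.T@(T-p)).round(4),"turn",(R.from_matrix(Rt.T@Rd).as_rotvec()/(np.pi/2)).round(4))
E
python3 d.py -105 43 280
```

```text
t 0.25 TCP in g mm [-608.2  455.7  205.2] F [-0.5 -0.3 -0.2] w 0.09394406444500522
world T [ 0.47358607 -0.02170285  0.28      ] shift [-0.4646 -0.4557 -0.0746] turn [-0.0003 -0.      0.0565]
```

```bash
python3 -m jog '[[0,0,-0.075,0,0,0.0565,-1],[0,0,-0.075,0,0,0.0565,-1],[-0.4646,-0.4557,-0.075,0,0,0.0565,-1],[-0.4646,-0.4557,-0.075,0,0,0.0565,-1],[-0.4646,-0.4557,-0.075,0,0,0.0565,-1],[-0.4646,-0.4557,-0.075,0,0,0.0565,-1],[-0.4646,-0.4557,-0.075,0,0,0.0565,-1],[-0.4646,-0.4557,-0.075,0,0,0.0565,-1],[-0.4646,-0.4557,-0.075,0,0,0.0565,-1],[-0.4646,-0.4557,-0.075,0,0,0.0565,-1],[-0.4646,-0.4557,-0.075,0,0,0.0565,-1],[-0.4646,-0.4557,-0.075,0,0,0.0565,-1],[-0.4646,-0.4557,-0.075,0,0,0.0565,-1],[-0.4646,-0.4557,-0.075,0,0,0.0565,-1],[-0.4646,-0.4557,-0.075,0,0,0.0565,-1],[-0.4646,-0.4557,-0.075,0,0,0.0565,-1],[-0.4646,-0.4557,-0.075,0,0,0.0565,-1],[-0.4646,-0.4557,-0.075,0,0,0.0565,-1],[-0.4646,-0.4557,-0.075,0,0,0.0565,-1],[-0.4646,-0.4557,-0.075,0,0,0.0565,-1]]' 10; python3 d.py -105 43 200
```

```text
time_s: 2.25
ee_pos: [0.4733, -0.0208, 0.2807]
eef_rot: [-3.141, 0.001, 2.809]
force: [0.9, -0.2, 0.8]
grip_width: 0.0007
t 2.25 TCP in g mm [-105.5   43.8  280.7] F [ 0.9 -0.2  0.8] w 0.0007253223306171899
world T [ 0.47358607 -0.02170285  0.2       ] shift [-0.0005 -0.0008  0.0807] turn [-0.0002  0.0004  0.001 ]
```

```bash
python3 -m jog '[[0,-0.001,0.04,0,0,0,-1],[0,-0.001,0.08,0,0,0,-1],[0,-0.001,0.12,0,0,0,-1],[0,-0.001,0.1427,0,0,0,-1],[0,-0.001,0.1427,0,0,0,-1],[0,-0.001,0.1427,0,0,0,-1]]'; python3 d.py -21 43 138
python3 - <<'E'
from h import *
for n in ["side","wrist"]:
    im=camera(n)["image"][:,:,::-1]
    if n=="side": im=cv2.resize(im[185:335,205:355],None,fx=4,fy=4,interpolation=cv2.INTER_CUBIC)
    cv2.imwrite(f"pics/{n}1.png",im)
E
```

```text
time_s: 2.85
ee_pos: [0.4734, -0.0215, 0.1391]
eef_rot: [-3.141, 0.001, 2.809]
force: [-0.9, -0.2, -0.4]
grip_width: 0.0004
t 2.85 TCP in g mm [-105.3   43.2  139.1] F [-0.9 -0.2 -0.4] w 0.0004098521760484537
world T [ 0.5529299  -0.04928103  0.138     ] shift [-0.0843 -0.0003  0.0012] turn [-0.0001  0.0009  0.0014]
```

View pics/side1.png

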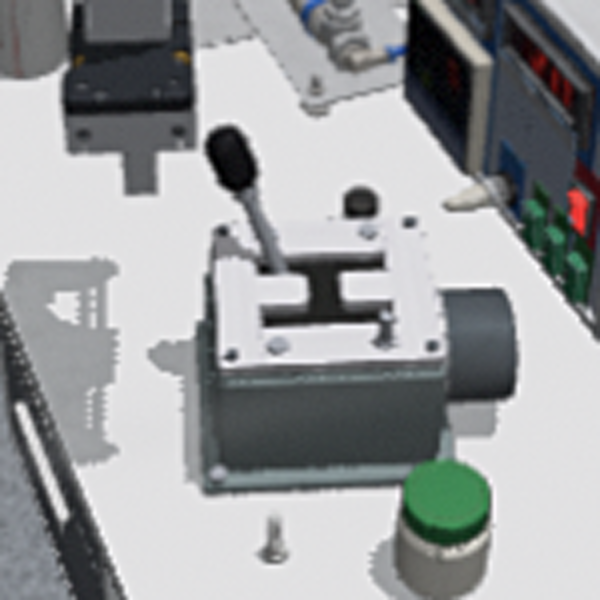

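View pics/wrist1.png

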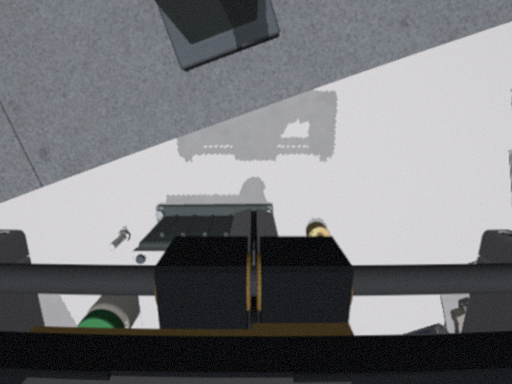

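The fingers are down behind the knob, with the tip at side zoom (140,193) and the knob at (232,158). Starting push 1 slowly.

```bash
python3 -m jog '[[-0.01,0,0.001,0,0,0.001,-1],[-0.015,0,0.001,0,0,0.001,-1],[-0.02,0,0.001,0,0,0.001,-1],[-0.024,0,0.001,0,0,0.001,-1],[-0.028,0,0.001,0,0,0.001,-1],[-0.032,0,0.001,0,0,0.001,-1],[-0.036,0,0.001,0,0,0.001,-1],[-0.04,0,0.001,0,0,0.001,-1],[-0.044,0,0.001,0,0,0.001,-1],[-0.048,0,0.001,0,0,0.001,-1],[-0.052,0,0.001,0,0,0.001,-1],[-0.055,0,0.001,0,0,0.001,-1],[-0.055,0,0.001,0,0,0.001,-1]]'; python3 d.py -21 43 138
python3 - <<'E'
from h import *
im=camera("side")["image"][:,:,::-1]
cv2.imwrite(f"pics/side2.png",cv2.resize(im[185:335,205:355],None,fx=4,fy=4,interpolation=cv2.INTER_CUBIC))
E
```

```text
time_s: 4.25
ee_pos: [0.5261, -0.0397, 0.1388]
eef_rot: [3.141, 0.003, 2.807]
force: [-0.6, 1.4, 1.7]
grip_width: 0.0006
t 4.25 TCP in g mm [-49.5  43.2 138.8] F [-0.6  1.4  1.7] w 0.0006279690710316943
world T [ 0.5529299  -0.04928103  0.138     ] shift [-0.0285 -0.0002  0.0009] turn [0.0001 0.002  0.0001]
```

View pics/side2.png

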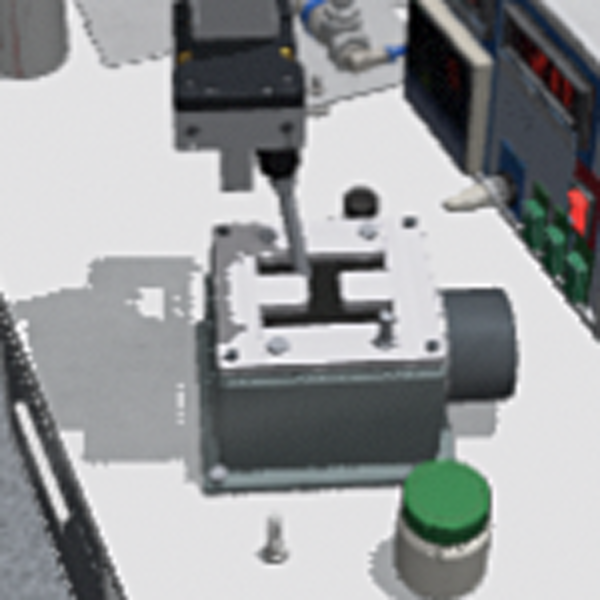

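The lever follows the fingers with little force, and the stem is now at (298,240). Continuing to the middle.

```bash
python3 -m jog '[[-0.004,0,0.001,0,0,0,-1],[-0.008,0,0.001,0,0,0,-1],[-0.012,0,0.001,0,0,0,-1],[-0.016,0,0.001,0,0,0,-1],[-0.019,0,0.001,0,0,0,-1],[-0.022,0,0.001,0,0,0,-1],[-0.025,0,0.001,0,0,0,-1],[-0.028,0,0.001,0,0,0,-1],[-0.028,0,0.001,0,0,0,-1]]'; python3 d.py -21 43 138
python3 - <<'E'
from h import *
g=np.load("g.npy")[:3]
c=camera("side");im=cv2.resize(c["image"][185:335,205:355,::-1],None,fx=4,fy=4,interpolation=cv2.INTER_CUBIC)
for s,col in [(-.07,(0,0,255)),(0,(0,255,0)),(.07,(255,0,0))]:
    P=(proj(c,g2w(g,[knob(s,-.3,L) for L in (.085,.11,.132,.17)]))-[205,185]+.5)*4-.5
    for p in P: cv2.circle(im,tuple(int(v) for v in p.round()),2,col,-1)
cv2.imwrite("pics/side3.png",im)
E
```

```text
time_s: 5.2
ee_pos: [0.5526, -0.049, 0.1378]
eef_rot: [3.141, 0.003, 2.807]
force: [-1.3, 0.8, 1.1]
grip_width: 0.0005
t 5.2 TCP in g mm [-21.4  43.2 137.8] F [-1.3  0.8  1.1] w 0.0004516622410982535
world T [ 0.5529299  -0.04928103  0.138     ] shift [-0.0004 -0.0002 -0.0002] turn [0.0001 0.002  0.0001]
```

View pics/side3.png

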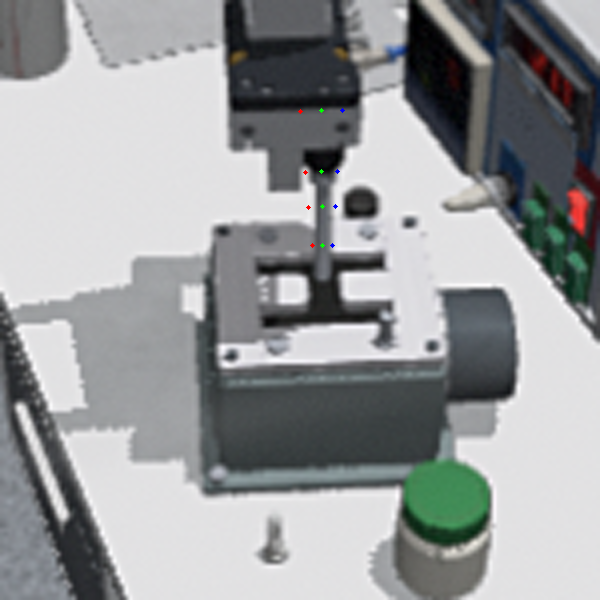

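The stem lies on the green (shift = 0) prediction. Next, back off and go round to the left side.

```bash
python3 -m jog '[[0.024,0,0,0,0,0,-1],[0.024,0,0,0,0,0,-1],[0.024,0.024,0,0,0,0,-1],[0.024,0.047,0,0,0,0,-1],[0.024,0.047,0,0,0,0,-1],[0,0.047,0,0,0,0,-1],[-0.0214,0.047,0,0,0,0,-1],[-0.0214,0.047,0,0,0,0,-1],[-0.0214,0.047,0,0,0,0,-1]]'; python3 d.py 0 -14 138
```

```text
time_s: 6.15
ee_pos: [0.5879, -0.0122, 0.1375]
eef_rot: [-3.141, 0.003, 2.807]
force: [0.2, -0.2, -0.2]
grip_width: 0.0004
t 6.15 TCP in g mm [ -0.2  89.5 137.5] F [ 0.2 -0.2 -0.2] w 0.00042645071743189675
world T [ 0.55405209 -0.11001604  0.138     ] shift [-0.0002 -0.1035 -0.0005] turn [-0.0001  0.0016 -0.0002]
```

Now push across: first half, then check.

```bash
python3 -m jog '[[0,-0.006,0,0,0,0,-1],[0,-0.01,0,0,0,0,-1],[0,-0.014,0,0,0,0,-1],[0,-0.018,0,0,0,0,-1],[0,-0.022,0,0,0,0,-1],[0,-0.026,0,0,0,0,-1],[0,-0.03,0,0,0,0,-1],[0,-0.034,0,0,0,0,-1],[0,-0.038,0,0,0,0,-1],[0,-0.042,0,0,0,0,-1],[0,-0.046,0,0,0,0,-1],[0,-0.05,0,0,0,0,-1],[0,-0.054,0,0,0,0,-1],[0,-0.058,0,0,0,0,-1],[0,-0.06,0,0,0,0,-1]]'; python3 d.py 0 -14 138;  python3 - <<'E'
from h import *
im=camera("side")["image"][:,:,::-1]
cv2.imwrite(f"pics/side4.png",cv2.resize(im[185:335,205:355],None,fx=4,fy=4,interpolation=cv2.INTER_CUBIC))
E
```

```text
time_s: 7.65
ee_pos: [0.568, -0.0692, 0.1375]
eef_rot: [-3.141, 0.003, 2.806]
force: [0.3, 1.8, 2.1]
grip_width: 0.0003
t 7.65 TCP in g mm [ -0.2  29.1 137.5] F [0.3 1.8 2.1] w 0.0003227594654735059
world T [ 0.55405209 -0.11001604  0.138     ] shift [-0.0002 -0.0431 -0.0005] turn [-0.0001  0.0016 -0.0004]
```

View pics/side4.png

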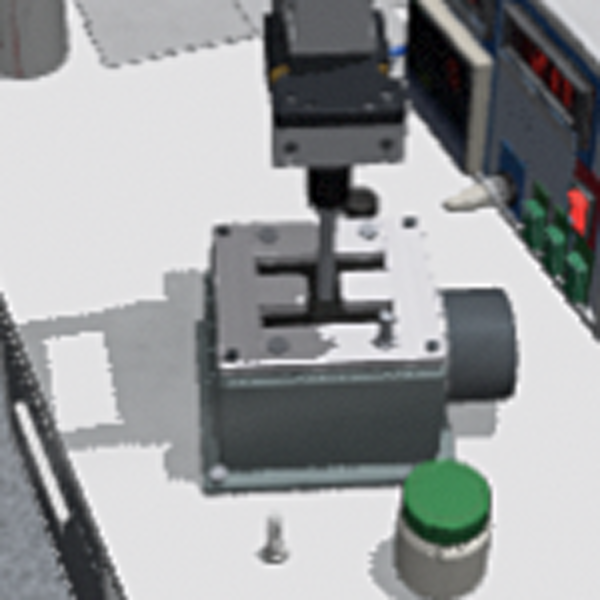

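The lever is about mid-channel and still following. I'll finish crossing to y = -13.

```bash
python3 -m jog '[[0,-0.004,0,0,0,0,-1],[0,-0.008,0,0,0,0,-1],[0,-0.012,0,0,0,0,-1],[0,-0.016,0,0,0,0,-1],[0,-0.02,0,0,0,0,-1],[0,-0.024,0,0,0,0,-1],[0,-0.028,0,0,0,0,-1],[0,-0.031,0,0,0,0,-1],[0,-0.034,0,0,0,0,-1],[0,-0.037,0,0,0,0,-1],[0,-0.039,0,0,0,0,-1],[0,-0.04,0,0,0,0,-1],[0,-0.041,0,0,0,0,-1],[0,-0.041,0,0,0,0,-1]]'; python3 d.py 0 -14 138;  python3 - <<'E'
from h import *
g=np.load("g.npy")[:3]
c=camera("side");im=cv2.resize(c["image"][185:335,205:355,::-1],None,fx=4,fy=4,interpolation=cv2.INTER_CUBIC)
for s,q,col in [(0,.24,(0,0,255)),(0,.3,(0,255,0))]:
    P=(proj(c,g2w(g,[knob(s,q,L) for L in (.085,.11,.132,.17)]))-[205,185]+.5)*4-.5
    for p in P: cv2.circle(im,tuple(int(v) for v in p.round()),2,col,-1)
cv2.imwrite("pics/side5.png",im)
E
```

```text
time_s: 9.1
ee_pos: [0.5545, -0.1081, 0.1375]
eef_rot: [-3.141, 0.002, 2.806]
force: [0.1, 2.5, -1.3]
grip_width: 0.0006
t 9.1 TCP in g mm [ -0.2 -12.  137.5] F [ 0.1  2.5 -1.3] w 0.0005699097263912224
world T [ 0.55405209 -0.11001604  0.138     ] shift [-0.0002 -0.002  -0.0005] turn [-0.0002  0.0016 -0.0004]
```

View pics/side5.png

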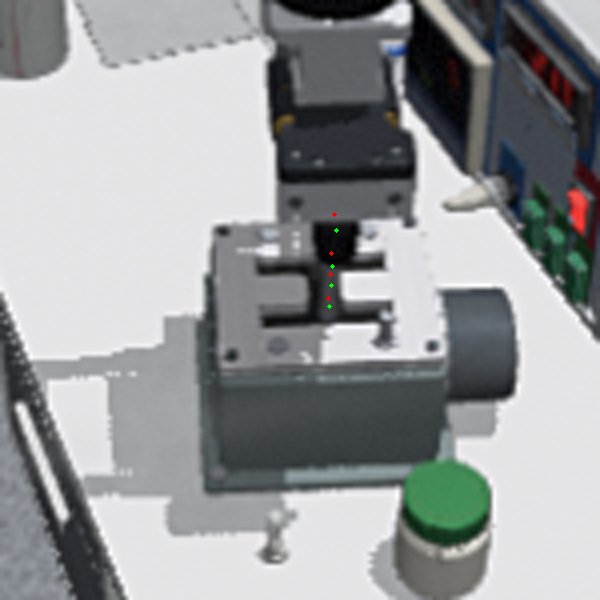

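```bash
python3 -m jog '[[0,-0.001,0,0,0,0,-1],[0,-0.002,0,0,0,0,-1],[0,-0.002,0,0,0,0,-1]]'; python3 -m jog '[[0,0.015,0,0,0,0,-1],[0,0.022,0,0,0,0,-1],[0.02,0.022,0,0,0,0,-1],[0.045,0.022,0,0,0,0,-1],[0.045,0.022,0,0,0,0,-1],[0.045,0,0,0,0,0,-1],[0.045,-0.024,0,0,0,0,-1],[0.045,-0.024,0,0,0,0,-1],[0.045,-0.024,0,0,0,0,-1]]'; python3 d.py 31 -38 138;  python3 - <<'E'
from h import *
g=np.load("g.npy")[:3]
c=camera("side");im=cv2.resize(c["image"][185:335,205:355,::-1],None,fx=4,fy=4,interpolation=cv2.INTER_CUBIC)
for s,q,col in [(0,.24,(0,0,255)),(0,.3,(0,255,0))]:
    P=(proj(c,g2w(g,[knob(s,q,L) for L in (.085,.11,.132,.17)]))-[205,185]+.5)*4-.5
    for p in P: cv2.circle(im,tuple(int(v) for v in p.round()),2,col,-1)
cv2.imwrite("pics/side6.png",im)
E
```

```text
time_s: 9.45
ee_pos: [0.5538, -0.11, 0.1375]
eef_rot: [-3.141, 0.002, 2.806]
force: [0.3, 2.5, -1.4]
grip_width: 0.0005
time_s: 10.35
ee_pos: [0.5039, -0.1178, 0.1375]
eef_rot: [-3.141, 0.003, 2.806]
force: [1.6, -0.6, 1.0]
grip_width: 0.0007
t 10.35 TCP in g mm [-44.8 -37.8 137.5] F [ 1.6 -0.6  1. ] w 0.0006723767053937246
world T [ 0.57545426 -0.14286337  0.138     ] shift [-0.0758 -0.0001 -0.0003] turn [-0.0001  0.0018 -0.0009]
```

View pics/side6.png

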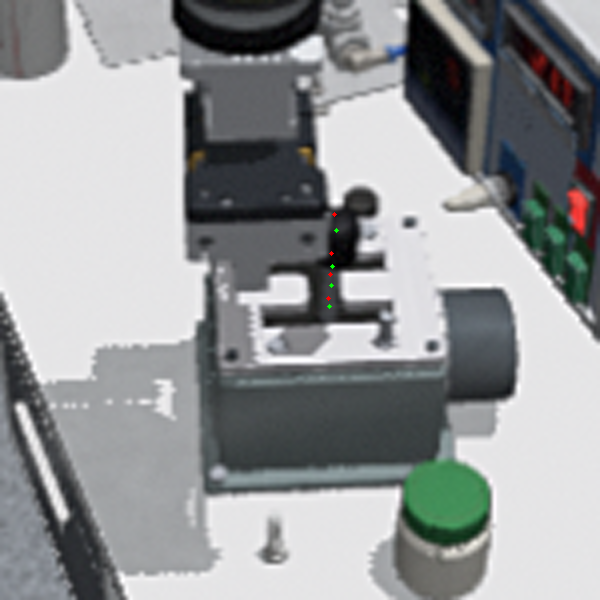

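The lever is across: knob bottom at about (335,266), close to the 0.30 prediction. Now the last push in +x.

```bash
python3 -m jog '[[-0.01,0,0,0,0,0.001,-1],[-0.016,0,0,0,0,0.001,-1],[-0.02,0,0,0,0,0.001,-1],[-0.024,0,0,0,0,0.001,-1],[-0.028,0,0,0,0,0.001,-1],[-0.032,0,0,0,0,0.001,-1],[-0.036,0,0,0,0,0.001,-1],[-0.04,0,0,0,0,0.001,-1],[-0.044,0,0,0,0,0.001,-1],[-0.048,0,0,0,0,0.001,-1],[-0.052,0,0,0,0,0.001,-1],[-0.056,0,0,0,0,0.001,-1],[-0.06,0,0,0,0,0.001,-1],[-0.064,0,0,0,0,0.001,-1],[-0.067,0,0,0,0,0.001,-1],[-0.067,0,0,0,0,0.001,-1]]'; python3 d.py 31 -38 138;  python3 - <<'E'
from h import *
g=np.load("g.npy")[:3]
c=camera("side");im=cv2.resize(c["image"][185:335,205:355,::-1],None,fx=4,fy=4,interpolation=cv2.INTER_CUBIC)
for s,q,col in [(.3,.3,(0,0,255)),(.4,.3,(0,255,0))]:
    P=(proj(c,g2w(g,[knob(s,q,L) for L in (.085,.11,.132,.17)]))-[205,185]+.5)*4-.5
    for p in P: cv2.circle(im,tuple(int(v) for v in p.round()),2,col,-1)
cv2.imwrite("pics/side7.png",im)
E
```

```text
time_s: 12.0
ee_pos: [0.5675, -0.1396, 0.1376]
eef_rot: [-3.141, 0.003, 2.805]
force: [-1.2, 1.5, -1.5]
grip_width: 0.0004
t 12.0 TCP in g mm [ 22.4 -37.5 137.6] F [-1.2  1.5 -1.5] w 0.000362211163780875
world T [ 0.57545426 -0.14286337  0.138     ] shift [-0.0086 -0.0004 -0.0004] turn [-0.0001  0.0019 -0.0014]
```

View pics/side7.png

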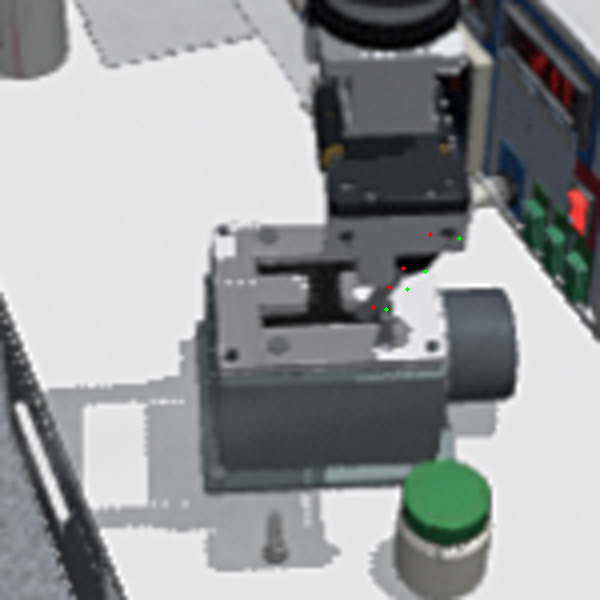

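```bash
python3 -m jog '[[-0.002,0,0,0,0,0,-1],[-0.004,0,0,0,0,0,-1],[-0.005,0,0,0,0,0,-1],[-0.006,0,0,0,0,0,-1],[-0.006,0,0,0,0,0,-1]]'; python3 -m jog '[[-0.001,0,0,0,0,0,-1],[-0.001,0,0,0,0,0,-1]]';python3 d.py 31 -38 138
```

```text
time_s: 12.55
ee_pos: [0.5731, -0.1416, 0.1376]
eef_rot: [-3.141, 0.003, 2.805]
force: [-1.5, 0.8, -0.7]
grip_width: 0.0005
time_s: 12.75
ee_pos: [0.5741, -0.142, 0.1376]
eef_rot: [-3.141, 0.003, 2.805]
force: [-1.6, 0.6, -1.6]
grip_width: 0.0008
t 12.75 TCP in g mm [ 29.5 -37.6 137.6] F [-1.6  0.6 -1.6] w 0.0007814847457849465
world T [ 0.57545426 -0.14286337  0.138     ] shift [-0.0015 -0.0004 -0.0004] turn [-0.0002  0.002  -0.0015]
```

```bash
python3 -m jog '[[-0.0005,0,0,0,0,0,-1],[-0.001,0,0,0,0,0,-1]]'; python3 -m jog '[[-0.0005,0,0,0,0,0,-1],[-0.0005,0,0,0,0,0,-1]]';python3 d.py 31 -38 138
python3 - <<'E'
from h import *
g=np.load("g.npy")[:3]
c=camera("side");im=cv2.resize(c["image"][185:335,205:355,::-1],None,fx=4,fy=4,interpolation=cv2.INTER_CUBIC)
for s,q,col in [(.33,.3,(0,0,255)),(.4,.3,(0,255,0))]:
    P=(proj(c,g2w(g,[knob(s,q,L) for L in (.085,.11,.132,.17)]))-[205,185]+.5)*4-.5
    for p in P: cv2.circle(im,tuple(int(v) for v in p.round()),2,col,-1)
cv2.imwrite("pics/side8.png",im)
E
```

```text
time_s: 12.95
ee_pos: [0.575, -0.1423, 0.1376]
eef_rot: [-3.141, 0.003, 2.805]
force: [-2.6, 1.2, -2.0]
grip_width: 0.0003
time_s: 13.15
ee_pos: [0.5755, -0.1425, 0.1375]
eef_rot: [-3.141, 0.003, 2.805]
force: [-2.4, 1.0, -2.7]
grip_width: 0.0007
t 13.15 TCP in g mm [ 30.9 -37.6 137.5] F [-2.4  1.  -2.7] w 0.000683374842106146
world T [ 0.57545426 -0.14286337  0.138     ] shift [-0.0001 -0.0004 -0.0005] turn [-0.0002  0.0018 -0.0014]
```

View pics/side8.png

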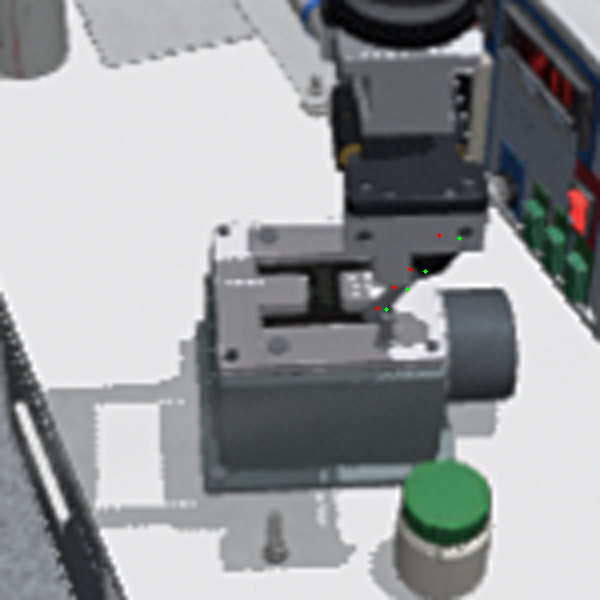

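The stem and knob bottom match the 0.40 prediction. Backing off, lifting and checking.

```bash
python3 -m jog '[[0.01,0,0,0,0,0,-1],[0.04,0,0,0,0,0,-1],[0.06,0,0,0,0,0,-1],[0.06,0,-0.05,0,0,0,-1],[0.06,0,-0.1,0,0,0,-1],[0.1,0,-0.12,0,0,0,-1],[0.14,0.03,-0.12,0,0,0,-1],[0.18,0.06,-0.12,0,0,0,-1],[0.18,0.06,-0.12,0,0,0,-1],[0.18,0.06,-0.12,0,0,0,-1],[0.18,0.06,-0.12,0,0,0,-1]]';python3 d.py
python3 - <<'E'
from h import *
g=np.load("g.npy")[:3]
c=camera("side");im=cv2.resize(c["image"][185:335,205:355,::-1],None,fx=4,fy=4,interpolation=cv2.INTER_CUBIC)
for s,q,col in [(.33,.3,(0,0,255)),(.4,.3,(0,255,0))]:
    P=(proj(c,g2w(g,[knob(s,q,L) for L in (.085,.11,.132,.17)]))-[205,185]+.5)*4-.5
    for p in P: cv2.circle(im,tuple(int(v) for v in p.round()),2,col,-1)
cv2.imwrite("pics/side9.png",im)
cv2.imwrite("pics/scene9.png",camera("scene")["image"][:,:,::-1])
E
```

```text
time_s: 14.3
ee_pos: [0.4259, -0.0268, 0.2574]
eef_rot: [-3.141, 0.004, 2.804]
force: [-0.5, 0.3, -1.0]
grip_width: 0.0006
t 14.3 TCP in g mm [-148.4   22.5  257.4] F [-0.5  0.3 -1. ] w 0.0005947059844683245
```

View pics/side9.png

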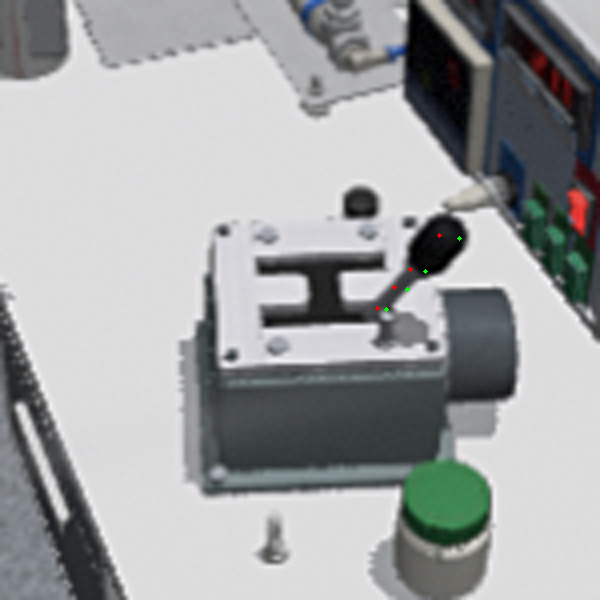

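View pics/scene9.png

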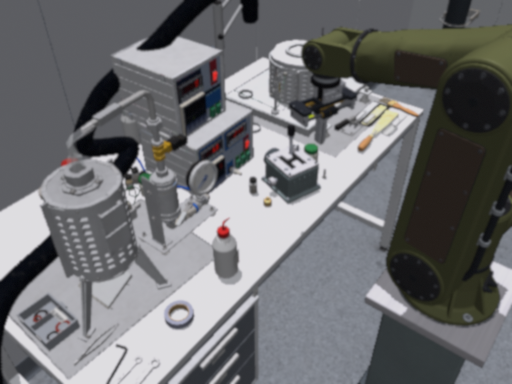

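The lever is in the far end of the right slot, but the stem seems to lie between the 0.33 and 0.40 marks. I'll measure it properly.

Run:
```python
from h import *
g=np.load("g.npy")[:3]
c=camera("side");d=camera("scene")
im=c["image"].astype(int); m=(im.sum(2)<130)
sub=np.zeros_like(m); sub[236:256,305:324]=m[236:256,305:324]
v,u=np.nonzero(sub); ks=np.array([u.mean(),v.mean()]); print(ks,len(u))
a=cv2.resize(d["image"][115:190,255:330,::-1],None,fx=8,fy=8,interpolation=cv2.INTER_CUBIC)
for s,col in [(.33,(0,0,255)),(.4,(0,255,0))]:
    for L in (.132,.151,.17):
        p=(proj(d,g2w(g,knob(s,.3,L)))[0]-[255,115]+.5)*8-.5; cv2.circle(a,tuple(int(x) for x in p),3,col,-1)
    print(s,proj(c,g2w(g,knob(s,.3,.151))))
cv2.imwrite("pics/scene10.png",a)
f=lambda q:(proj(c,g2w(g,knob(q[0],q[1],.151)))-ks).ravel()
print(least_squares(f,[.37,.3]).x, least_squares(lambda q:f([q[0],.3]),[.37]).x)
```

```text
[313.62962963 245.97777778] 135
0.33 [[310.64099401 247.70389841]]
0.4 [[315.03994978 248.38443572]]
[0.38160836 0.26049925] [0.37186]
```

View pics/scene10.png

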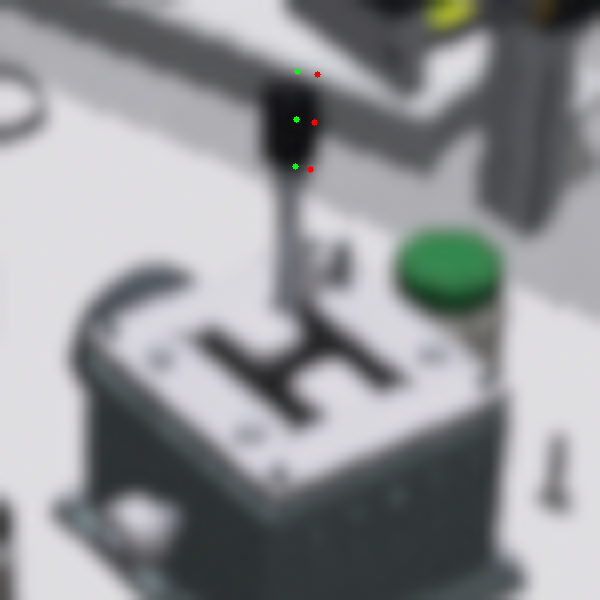

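Side view gives shift ≈ 0.38 and cross ≈ 0.26, and the scene view agrees, with the knob centred on or just past the 0.40 mark. Both are well inside the limits, the loose things haven't moved and the arm is clear. Handing in.

```bash
python3 -c "
from station import ctrl
print(ctrl.hand_in())"
```

```text
the job is handed in; nothing more can be done
None
```

The lever is in the far end of the right slot, beside the upright pin, and the job is handed in (no verdict is reported). With the fingers shut, I pushed it forward out of the left slot to the middle channel, across to the right slot, then forward to the far end, and moved clear. The clock read about 14.4 s.

**Lever position:** my last check of the side view put shift at about 0.38 rad (limit 0.33) and cross at about 0.26 rad (limit 0.18). Assuming cross is exactly 0.30, the same view gives shift about 0.37. The scene view looked at or slightly past 0.40. The difference is a few millimetres at the knob. I did not see the force rise that would show the lever hard against its stop.

**Forces and surroundings:** the wrist force I read after each push was at most about 4 N. The loose things near the gearbox, the bottle and the tape looked unmoved in the last pictures. At the end the fingers were 257 mm above the bench, behind the gearbox on the robot's side and touching nothing.

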